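# Present the first relay at the mouth of its tube

## Task

Clear every piece of scrap off the blue mat into the red scrap bin. Then take the clear tube of relays from its sloping stand and, holding it above the mat, tip its mouth down slowly until the first relay has slid to the orange rim (its end flush with the rim to within about 10 mm), stopping there so that no relay falls out. Lay the tube level on the white rest on the mat, either way round, with the first relay still at the rim, and let go; leave everything else on the bench where it is.

Things in the scene. Friction and masses are not known exactly. Their poses are not given: they have to be found in the camera images.
- mat: Blue work mat, 340 x 340 mm, 2 mm thick, fixed on the table. Origin: centre of its underside. The scrap lies on it and the white rest stands on it.
- bin: Red open scrap bin, fixed, 150 mm (own x) x 140 mm (own y), 70 mm high, walls and floor 4 mm. Origin: centre of its underside. It stands left or right of the mat (it and the stand may have changed places).
- stand: Fixed sloping stand: base 170 (own x) x 70 mm, two grey saddles. Origin: centre of the base's underside. The tube lies in it, mouth to own +x, 20 degrees above level; its middle is over the origin, centre line 67 mm above the table. Saddles 20-38 and 112-130 mm from its closed end (40 mm wide, 3 mm side play, 2 mm above the centre line); in between its sides and underside are free. Lift it up.
- tube: Clear plastic square tube, outside 24 x 24 mm, 150 mm long, walls 2.5 mm (bore 19 x 19 mm), grey closed end 4 mm thick, open mouth with an orange rim, 60 g empty. Origin: centre of the closed end's outer face; own z runs along the tube to the mouth; own y lies level across it while it is in the stand. Hold it across own y by its middle.
- tube_mouth (a point): Centre of the tube's open mouth, in the plane of the orange rim (150 mm from the origin along own z); same axes as the tube.
- tube_mid (a point): Middle of the tube on its centre line (75 mm from the origin along own z); same axes as the tube.
- relay_a: First relay, nearest the mouth: blue block, white front edge, 15 x 16 x 28 mm (28 along own z, along the tube), 14 g, loose in the bore. Origin: its centre. At first 76 mm short of the rim. Rests in a level tube, slides when the mouth is about 18 to 29 degrees below level (varies), then gathers speed; stops soon if the tube is quickly brought back level. Falls out when its centre passes the rim.
- relay_b: Second relay, same as the first, behind it in the tube.
- relay_c: Third relay, same as the first, at the closed end.
- rest: Fixed white rest on the mat: steel base 54 (own x) x 130 (own y) x 6 mm, two white U saddles at own y = -45 and +45 mm, each 16 mm long, level floor 43 mm above the origin, guides 18 mm high at own x = -22.5 and +22.5 mm, 40 mm apart inside. Open between the saddles above the base. The tube lies along own y, middle over middle. Origin: centre of the base's underside, on the mat.
- rest_top (a point): Centre of the rest at the height of the saddle floors, where the tube's underside must lie; own y along the rest.
- scrap_fins: Scrap: offcut of an aluminium heat sink with four fins, 30 (own x) x 22 (own y) x 18 mm, 20 g. Origin: centre of its underside. Grip across own y. Three to five of the five kinds of scrap are present.
- scrap_case: Scrap: off-white relay case, 28 (own x) x 20 (own y) x 18 mm, 15 g. Origin: centre of its underside. Grip across own y.
- scrap_block: Scrap: green terminal block, 34 (own x) x 18 (own y) x 16 mm, 15 g. Origin: centre of its underside. Grip across own y.
- scrap_duct: Scrap: yellow duct offcut, solid, 38 (own x) x 20 (own y) x 14 mm, 15 g. Origin: centre of its underside. Grip across own y.
- scrap_plug: Scrap: red round plug, 22 mm across, 18 mm high, standing on its end, 12 g. Origin: centre of its underside.
- screwdriver: Loose bystander beyond the mat: screwdriver, lying across. Leave it.
- flux_bottle: Loose bystander: small green bottle, 40 mm across, 85 mm high. Origin: centre of its underside. Leave it.
- tape_roll: Loose bystander beyond the mat's left far corner: orange tape roll, 68 mm across, 19 mm high. Origin: centre of its underside. Leave it.
- tweezers: Loose bystander beyond the mat's right far corner: steel tweezers, about 110 mm long, 8 mm high. Leave it.
- mug: Loose bystander at the right: white mug, 80 mm across, 90 mm high. Origin: centre of its underside. Leave it.

How it is judged:
On the way, in this order (a step that is already met when the one before it is completed fails the run):
1. all the scrap is in the bin (x of scrap_fins in the frame of bin between -0.075 and 0.075 m and y of scrap_fins in the frame of bin between -0.07 and 0.07 m and height (world z) of each of scrap_fins, scrap_case, scrap_block, scrap_duct, scrap_plug below 0.06 m and x of scrap_case in the frame of bin between -0.075 and 0.075 m and y of scrap_case in the frame of bin between -0.07 and 0.07 m and x of scrap_block in the frame of bin between -0.075 and 0.075 m and y of scrap_block in the frame of bin between -0.07 and 0.07 m and x of scrap_duct in the frame of bin between -0.075 and 0.075 m and y of scrap_duct in the frame of bin between -0.07 and 0.07 m and x of scrap_plug in the frame of bin between -0.075 and 0.075 m and y of scrap_plug in the frame of bin between -0.07 and 0.07 m), for 0.2 s.
2. the tube is held above the mat, with the first relay at the rim (z of relay_a in the frame of tube_mouth between -0.03 and 0 m and height (world z) of tube_mid above 0.085 m and horizontal distance between tube_mid and mat below 0.24 m), for 0.3 s.
At the end, for the whole second after the job is handed in: All scrap present lies in the bin; the tube lies level (within 4 degrees) on both saddles of the rest, its middle within 22 mm of the rest's middle, along the rest within 14 degrees, at rest; the first relay's front end is between 16 mm inside and 14 mm beyond the rim, and no relay has fallen out (all of step 1 and z of relay_a in the frame of tube_mouth between -0.03 and 0 m and horizontal distance between tube_mid and rest_top below 0.022 m and angle between the z axis of tube and the y axis of rest_top, either way round below 0.25 rad and z of tube_mid in the frame of rest_top between 0.008 and 0.018 m and angle between tube's own z axis and vertical between 1.5 and 1.64 rad and linear speed of each of tube, relay_a below 0.02 m/s and z of each of relay_b, relay_c in the frame of tube_mouth below 0 m); the robot touches nothing.
It fails at once if a relay falls out of the tube (z of any of relay_a, relay_b, relay_c in the frame of tube_mouth above 0.008 m).
It fails at once if a bystander is disturbed (moved more than 30 mm) (distance of any of screwdriver, flux_bottle, tape_roll, tweezers, mug from where it was at the start of the episode above 0.03 m).
Of scrap_fins, scrap_case, scrap_block, scrap_duct, scrap_plug only 3 to 5 are there at a start; the rules pass over those that are not, and their reading is None.
At some moment in a run one of scrap_fins, scrap_case, scrap_block, scrap_duct, scrap_plug may be knocked a few centimetres aside while the robot is not near it.
It also fails if it takes over 210 s, if anything falls off the work surface, if the arm or the gripper's body presses on something with over 40 N, if the wrist force passes 120 N, or if a joint passes its speed limit or range.

## Robot

A 7-joint arm with a two-finger parallel gripper is mounted at the origin on the work surface. World frame = base frame: x ahead of the robot, y to its left, z up, the work surface at z = 0. Lengths are in m, angles in rad, forces in N, time in s.
With the tool pointing down it reaches from about 0.35 to 0.9 m from the base axis. Payload 8.1 kg.
Tool frame: the origin (TCP) lies at the very end of the fingers, on their centre line; the grasp point (between the pads) lies 19 mm behind it; z points along the fingers, y is the line along which they close (so a half turn about z gives the same grasp; the last joint's range is limited). The gripper opens to 92 mm and grips with 3 to 60 N. Pads are 19 mm wide; open, the fingers measure 130 mm over their backs; the gripper's body (75 mm by 190 mm) begins 47 mm behind the grasp point.
Start: joints at [1.039, 0.434, 0.025, 1.573, -0.012, 1.134, -0.075], TCP at [0.26, -0.568, 0.227] pointing down, gripper open.
Joint ranges: [-2.62, 2.62], [-0.44, 2.09], [-1.27, 1.32], [0.08, 2.57], [-1.32, 4.46], [0.12, 2], [-2.74, 2.74]. Speed limits (rad/s): [2.22, 2.22, 3.01, 3.01, 3.14, 3.14, 3.14].

## Interface

Orientations are given as a rotation vector (axis times angle).
In Python, from cell import arm gives the robot as it stands.
- The arm moves only by the tool jog_arm, never from a script. Its argument "rows" is a list of rows, each a list of 3 entries, a list of its own where there are three numbers: the shift along the world's x, y, z in cm, then the turn, a rotation vector about the world's x, y, z in degrees, then the opening, from 0 (shut) to 1 (fully open). A call has 1 to 8 rows; each row is the pose to reach, as a shift and turn from the pose commanded when the call began; what a row does not reach only later rows make up. A row lasts 1/8 s, in which the tool goes at most 62.5 mm and 10.7 degrees, less where a joint would pass 70% of its speed; a pose out of reach is approached as far as the arm can. A call with a gripper value outside its range is refused whole. The fingers move at their own pace and stop on an object; "newtons" is the grip in N (left out, the last holds). Time passes only in rows, so rows that repeat a pose let the fingers close. It gives the time, the measured TCP pose, the force, the opening and the grip force at its end, in the units of the state.
- arm.observe(): the state, without advancing time (a new reading comes with each control period).
- arm.get_image(name): name is "side" or "top" or "wrist"; returns a dict with "img" (400x640x3 uint8, red, green, blue), "depth" (400x640 float32, m along the optical axis (not along the pixel's ray), 0 where there is no reading), "fx", "fy", "cx", "cy" (pixels), "rvec" (rotation vector, rad) and "tvec" (3), from world to camera coordinates, as OpenCV has them; the wrist camera has in their place "mount" (4x4, takes a point from camera to tool coordinates, whose origin is the TCP and whose axes are the flange's). Camera axes: x right, y down, z forward; pixel columns grow to the right and rows downward; lengths in m; the calibration is good to about 2 mm. A picture is of the moment at which its call begins: read the wrist's pose just before it.
- arm.sign_off(): hands the job in; it is judged then, once.
The state is a dict: "clock": time; "joints": joint angles; "dq": joint speeds; "joint_efforts": joint torques, N m; "position": TCP position; "ee_rot": TCP orientation; "force": force on the tool from outside, world axes, zero at the start; "ft_torque": the same for the moment, N m; "width": opening from 0.0 (shut) to 1.0 (fully open); "gripper_force": force on a finger pad.
Only numpy, scipy, OpenCV 4.12 (cv2) and the standard library are available. Lean on these libraries where they do the work, as an engineer would, in place of code of your own. Each camera call takes 0.05 s, during which the arm holds its last target. There are 200 camera calls.

## Working session

There is one attempt and no reset: what is moved stays moved. The work goes in short steps, Python scripts to look and compute and a tool call to move; the robot and the scene stay as the last step left them, time stands still between calls to the robot, and variables do not carry over. Pictures are saved under pics/ and viewed, at most 14 in all, crops included, and the job is handed in when it is done.

Besides the shell and the picture viewer there is one more tool, called after ">>>" as name([rows], argument=value, ...), one row to a line, values as JSON. jog_arm: Moves the arm, as the interface text tells. Its arguments: {"type":"object","properties":{"rows":{"type":"array","items":{"type":"array"}},"newtons":{"type":"number"}},"required":["rows"]}

```bash
mkdir -p pics; ls; cat > h.py <<'E'
import numpy as np, cv2, pickle
from cell import arm
def grab(n, save=None):
    s=arm.observe(); d=arm.get_image(n)
    if n=='wrist':
        T=np.eye(4); T[:3,:3]=cv2.Rodrigues(np.array(s['ee_rot'],float))[0]; T[:3,3]=s['position']
        M=T@np.array(d['mount'])           # cam->world
        d['R']=M[:3,:3]; d['C']=M[:3,3]
    else:
        R=cv2.Rodrigues(np.array(d['rvec'],float))[0]; d['R']=R.T; d['C']=-R.T@np.array(d['tvec']).ravel()
    if save: cv2.imwrite('pics/'+save,d['img'][:,:,::-1])
    return d
def ray(d,u,v): return d['R']@np.array([(u-d['cx'])/d['fx'],(v-d['cy'])/d['fy'],1.])
def onplane(d,u,v,z):
    r=ray(d,u,v); return d['C']+r*(z-d['C'][2])/r[2]
def pt(d,u,v): return d['C']+ray(d,u,v)*d['depth'][int(round(v)),int(round(u))]
def cloud(d):
    V,U=np.mgrid[:400,:640]; Z=d['depth']
    P=np.stack([(U-d['cx'])/d['fx']*Z,(V-d['cy'])/d['fy']*Z,Z],-1)@d['R'].T+d['C']; P[Z==0]=np.nan
    return P
def proj(d,p):
    q=d['R'].T@(np.array(p)-d['C']); return d['fx']*q[0]/q[2]+d['cx'], d['fy']*q[1]/q[2]+d['cy']
E
python3 - <<'E'
from h import *
for n in('top','side'):
    d=grab(n,n+'0.png'); pickle.dump(d,open(n+'0.pkl','wb')); print(n,d['C'],d['R'][:,2],d['fx'])
s=arm.observe(); print(s)
E
```

```text
pics
top [ 0.54302558 -0.09582792  1.20597809] [ 0.06180534 -0.01762776 -0.99793254] 451.80444007224236
side [0.26144686 0.679757   0.86447882] [ 0.29728415 -0.67858289 -0.67167507] 393.58597580836323
{'clock': 0.1, 'joints': array([ 1.0394088 ,  0.43517972,  0.025006  ,  1.57395632, -0.01159156,
        1.13401634, -0.07509903]), 'dq': array([-1.47190849e-03, -1.57375175e-03, -9.25888511e-04, -3.20232423e-03,
       -6.75189403e-04,  8.77060306e-05,  4.26202534e-04]), 'joint_efforts': array([ 3.91765789e-03, -6.69125104e+01,  9.88844857e-01, -3.15142536e+01,
       -6.03533979e-02,  3.76326183e-02,  1.33011158e-04]), 'position': array([ 0.25960629, -0.56805032,  0.22602668]), 'ee_rot': array([-3.06838699e+00, -6.67960417e-01,  7.00902464e-04]), 'force': array([-0.01153688, -0.27135506,  0.66708359]), 'ft_torque': array([-0.04704012, -0.00347086,  0.01134517]), 'gripper_force': 0.0, 'width': 1.005049724021714}
```

View pics/top0.png

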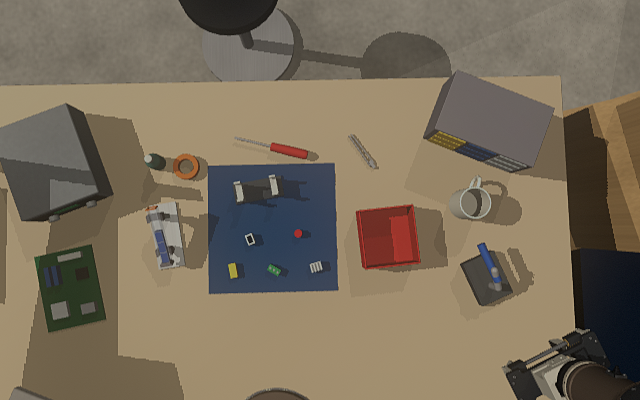

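View pics/side0.png

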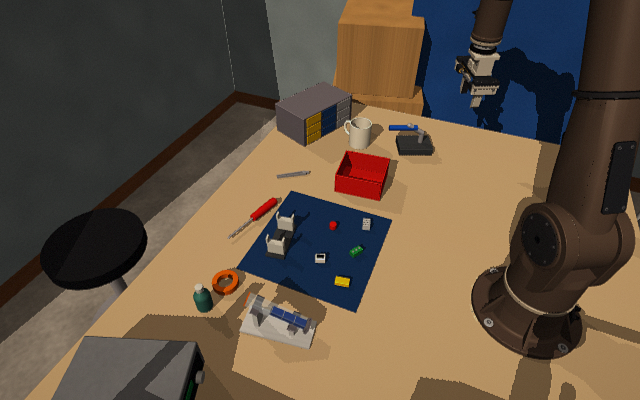

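The top view shows the blue mat (208–338, 163–293). On it are five scraps: case (250,240), plug (298,234), duct (233,270), block (274,269) and fins (316,267). The bin is at (388,238), the rest at (258,188), and the stand with the tube at (163,237), mouth to the far side. The side view shows the same.

```bash
cat > m.py <<'E'
from h import *
d=pickle.load(open('top0.pkl','rb')); s=pickle.load(open('side0.pkl','rb'))
def rect(Q): 
    r=cv2.minAreaRect(Q[:,:2].astype(np.float32)*1000); b=cv2.boxPoints(r); e=[b[1]-b[0],b[2]-b[1]]
    l=max(e,key=np.linalg.norm); return np.round(r[0],1),np.round(sorted(r[1]),1),round(np.degrees(np.arctan2(l[1],l[0]))%180,1)
P=cloud(d);S=cloud(s)
mat=d['img'].astype(int); 
print('mat z',np.nanmedian(P[250:260,215:225,2]), 'table z',np.nanmedian(P[320:340,200:240,2]),'side mat',S[270,300])
box={'case':(242,230,260,250),'plug':(290,226,308,242),'duct':(224,260,244,281),'block':(264,260,286,279),'fins':(306,258,328,277),'rest':(225,168,292,208)}
for n,(a,b,c,e) in box.items():
    q=P[b:e,a:c].reshape(-1,3); q=q[q[:,2]>.011]; h=np.percentile(q[:,2],90); t=q[q[:,2]>h-.005]
    c0=t.mean(0)
    # side view check: same xy neighbourhood
    k=S.reshape(-1,3); k=k[(np.hypot(k[:,0]-c0[0],k[:,1]-c0[1])<.03)&(k[:,2]>.011)]
    kh=np.percentile(k[:,2],90); kt=k[k[:,2]>kh-.005]
    print(n,len(t),'top',rect(t),round(h,4),'side',rect(kt),round(kh,4))
q=P[195:280,350:425].reshape(-1,3); q=q[q[:,2]>.06]; print('bin',rect(q),np.percentile(q[:,2],90))
q=P[195:275,140:195].reshape(-1,3); b=q[(q[:,2]>.004)]; print('stand',rect(b),b[:,2].max())
hsv=cv2.cvtColor(d['img'],cv2.COLOR_RGB2HSV)
for nm,D,C in(('top',d,P),('side',s,S)):
    hsv=cv2.cvtColor(D['img'],cv2.COLOR_RGB2HSV)
    m=(hsv[...,0]>104)&(hsv[...,0]<125)&(hsv[...,1]>80)
    if nm=='top': w=(slice(195,275),slice(140,195))
    else: w=(slice(290,345),slice(235,320))
    q=C[w][m[w]]; print(nm,'relays',len(q),np.round(np.nanmin(q,0),3),np.round(np.nanmax(q,0),3),rect(q[~np.isnan(q[:,0])]))
E
python3 m.py
python3 -c "
import cv2
a=cv2.imread('pics/top0.png')[160:280,135:345]; b=cv2.imread('pics/side0.png')[190:350,180:400]
import numpy as np
a=cv2.resize(a,(600,343),interpolation=2); b=cv2.resize(b[80:160,50:150],(600,240*2),interpolation=2)[:250]
cv2.imwrite('pics/c0.png',np.vstack([a,b]))"
```

```text
mat z 0.001566812377831961 table z -0.0003606686947241755 side mat [0.55151074 0.11080952 0.00315886]
case 62 top (array([516.6,  57.9]), array([18.4, 27.7]), np.float32(14.1)) 0.0223 side (array([515. ,  59.9]), array([20.3, 27.2]), np.float32(22.9)) 0.0205
plug 47 top (array([529.6, -67.6]), array([18.3, 18.4]), np.float32(88.5)) 0.0226 side (array([527.1, -68.1]), array([17.7, 22.3]), np.float32(111.4)) 0.02
duct 88 top (array([437.3, 103.1]), array([20.1, 37.4]), np.float32(9.8)) 0.0185 side (array([435. , 105.5]), array([21.4, 37.3]), np.float32(7.1)) 0.017
block 79 top (array([435.9,  -3.2]), array([18.1, 33.1]), np.float32(57.6)) 0.0202 side (array([434.2,  -1.2]), array([19.7, 34.4]), np.float32(59.5)) 0.0187
fins 42 top (array([ 441.2, -113.1]), array([21.3, 28.4]), np.float32(102.7)) 0.0227 side (array([ 438.4, -111.5]), array([20.9, 32.8]), np.float32(107.9)) 0.0209
rest 56 top (array([646.8,  35.2]), array([ 50.2, 104. ]), np.float32(99.4)) 0.062 side (array([670.1,  26.1]), array([0., 0.]), np.float32(0.0)) 0.0112
bin (array([ 516.2, -298.6]), array([141.1, 149.9]), np.float32(5.0)) 0.07189688747354317
stand (array([531.5, 275.6]), array([142.1, 205.2]), np.float32(178.7)) 0.10775804420651913
top relays 148 [0.466 0.261 0.053] [0.537 0.284 0.087] (array([501.9, 271. ]), array([15.7, 73.3]), np.float32(9.0))
side relays 422 [ 0.461  0.147 -0.003] [0.539 0.292 0.084] (array([505.9, 219.2]), array([ 77.5, 139.4]), np.float32(95.8))
```

View pics/c0.png

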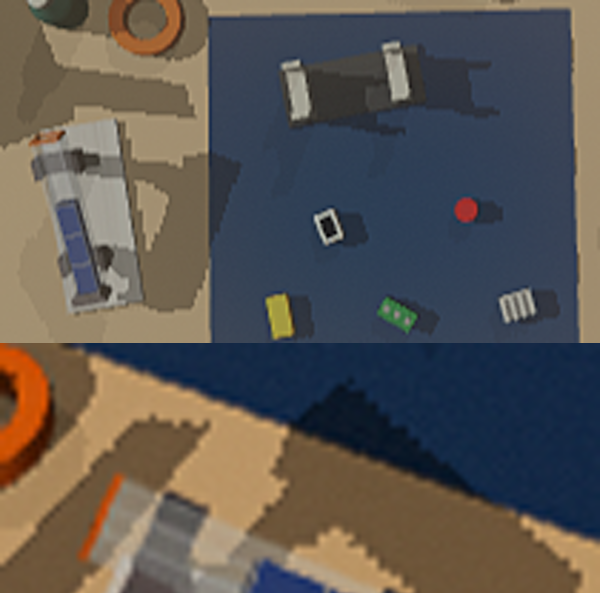

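The crop confirms it: the tube in the stand has its orange rim at the far end and three blue relays at the near end. The rest has its two white saddles left and right. I'll start with the fins, which lie nearest the bin.

>>> jog_arm([
  [[18,45.6,-4],[0,0,80.4],0.6],
  [[18,45.6,-4],[0,0,80.4],0.6],
  [[18,45.6,-4],[0,0,80.4],0.6],
  [[18,45.6,-4],[0,0,80.4],0.6],
  [[18,45.6,-4],[0,0,80.4],0.6],
  [[18,45.6,-4],[0,0,80.4],0.6],
  [[18,45.6,-4],[0,0,80.4],0.6],
  [[18,45.6,-4],[0,0,80.4],0.6],
])

```text
clock: 1.1
position: [0.4401, -0.1103, 0.1866]
ee_rot: [1.907, 2.497, 0.0]
force: [1.0, -0.4, 0.1]
width: 0.597
gripper_force: 0.0
```

```bash
cat > w.py <<'E'
from h import *
import sys
def rect(Q):
    r=cv2.minAreaRect(Q[:,:2].astype(np.float32)*1000); b=cv2.boxPoints(r); e=[b[1]-b[0],b[2]-b[1]]
    l=max(e,key=np.linalg.norm); return np.round(r[0],1),np.round(sorted(r[1]),1),round(float(np.degrees(np.arctan2(l[1],l[0]))%180),1)
def blobs(n,save=None,mina=15):
    d=grab(n,save); P=cloud(d); x,y,z=np.moveaxis(P,-1,0)
    m=((z>.010)&(z<.03)&(x>.37)&(x<.61)&(y>-.2)&(y<.18)).astype(np.uint8)
    k,L=cv2.connectedComponents(m)
    for i in range(1,k):
        q=P[L==i]; h=np.percentile(q[:,2],90); t=q[q[:,2]>h-.005]
        if len(q)>mina: print(n,len(q),np.median(d['img'][L==i],0),rect(t),round(float(h),4))
    return d
if __name__=='__main__':
    for a in sys.argv[1:]: blobs(a,'%s_%s.png'%(a,str(arm.observe()['clock'])[:5]))
    s=arm.observe(); print(s['position'],s['width'],s['gripper_force'],s['joints'].round(2))
E
python3 w.py wrist top
```

```text
wrist 653 [144. 140. 127.] (array([517. ,  58.3]), array([20.1, 28.4]), 20.1) 0.0207
wrist 584 [ 90. 194. 110.] (array([435.6,  -2.5]), array([17.9, 33.9]), 59.2) 0.0184
wrist 301 [244.  75.  69.] (array([529.2, -67.6]), array([20.4, 20.5]), 63.9) 0.0202
wrist 92 [242. 239. 230.] (array([438.3, -99.5]), array([ 3.6, 20.9]), 15.5) 0.0202
wrist 91 [239. 236. 226.] (array([ 439.9, -107.9]), array([ 4., 20.]), 12.8) 0.0201
wrist 90 [242. 240. 231.] (array([ 442. , -115.7]), array([ 4.1, 20. ]), 15.9) 0.0201
wrist 96 [241.  239.  229.5] (array([ 444.3, -124.1]), array([ 4.1, 20.2]), 15.8) 0.02
top 23 [155.  50.  47.] (array([535.4, -66.8]), array([ 8.3, 19.9]), 107.1) 0.022
top 86 [114.  116.5 110. ] (array([517.2,  57.4]), array([19.9, 27.4]), 21.9) 0.0224
top 114 [170.  161.5  67. ] (array([436.7, 103.7]), array([19.7, 37.3]), 11.4) 0.0181
top 87 [ 57. 125.  70.] (array([436.3,  -2.9]), array([17.7, 31.7]), 59.2) 0.0203
[ 0.4413769  -0.10638673  0.18664697] 0.6044843516148813 0.0 [ 0.53  0.25 -0.49  1.99  0.14  0.93  0.25]
```

>>> jog_arm([
  [[0.1,0,0],[0,0,0],0.6],
  [[0.1,0,-6],[0,0,0],0.6],
  [[0.1,0,-12],[0,0,0],0.6],
  [[0.1,0,-15],[0,0,0],0.6],
  [[0.1,0,-16],[0,0,0],0.6],
])

```text
clock: 1.82
position: [0.4392, -0.1139, 0.0251]
ee_rot: [-1.915, -2.487, 0.004]
force: [0.5, 0.1, 0.8]
width: 0.6
gripper_force: 0.0
```

>>> jog_arm([
  [[0,0,-1.2],[0,0,0],0.6],
  [[0,0,-2.0],[0,0,0],0.6],
  [[0,0,-2.0],[0,0,0],0],
  [[0,0,-2.0],[0,0,0],0],
  [[0,0,-2.0],[0,0,0],0],
  [[0,0,-2.0],[0,0,0],0],
  [[0,0,-2.0],[0,0,0],0],
  [[0,0,1],[0,0,0],0],
], newtons=15)

```text
clock: 2.82
position: [0.4395, -0.1122, 0.0358]
ee_rot: [-1.911, -2.49, 0.002]
force: [-0.4, 0.5, 0.3]
width: 0.237
gripper_force: 15.0
```

>>> jog_arm([
  [[0,0,5.5],[0,0,0],0],
  [[2,-5,9],[0,0,0],0],
  [[4.5,-11,9],[0,0,0],0],
  [[6.5,-16.5,8],[0,0,0],0],
  [[7,-20,5],[0,0,0],0],
  [[7,-20,4.8],[0,0,0],0],
  [[7,-20,4.8],[0,0,0],0.6],
  [[7,-20,4.8],[0,0,0],0.6],
])

```text
clock: 3.82
position: [0.5115, -0.311, 0.0856]
ee_rot: [1.91, 2.493, 0.001]
force: [0.1, 0.6, 0.1]
width: 0.405
gripper_force: 0.0
```

>>> jog_arm([
  [[0,0,5],[0,0,0],0.6],
  [[0.5,6,6],[0,0,-10],0.6],
  [[1,12,6],[0,0,-20],0.6],
  [[1.5,18,6],[0,0,-30],0.6],
  [[1.8,24.4,5],[0,0,-40],0.6],
  [[1.8,24.4,0],[0,0,-46],0.6],
  [[1.8,24.4,-4],[0,0,-46],0.6],
  [[1.8,24.4,-5.5],[0,0,-46],0.6],
])

```text
clock: 4.82
position: [0.5277, -0.0672, 0.0287]
ee_rot: [-2.732, -1.549, 0.002]
force: [-0.7, -0.5, 0.1]
width: 0.599
gripper_force: 0.0
```

```bash
python3 w.py wrist top
```

```text
wrist 2902 [244. 236. 104.] (array([437.5, 104.7]), array([22.2, 38.7]), 9.0) 0.0161
wrist 2345 [142. 139. 127.] (array([517.5,  58.2]), array([20.5, 28.3]), 20.2) 0.0206
wrist 1538 [ 82.5 180.  100. ] (array([436.6,  -2.1]), array([19.3, 33.4]), 58.6) 0.0183
wrist 926 [241.  71.  66.] (array([530.3, -67.2]), array([20.7, 21.1]), 56.9) 0.0201
top 85 [116. 120. 112.] (array([517.3,  57.6]), array([20. , 27.1]), 21.5) 0.0228
top 115 [171. 162.  67.] (array([437. , 103.6]), array([19.6, 37.7]), 10.0) 0.0182
[ 0.52822535 -0.06794245  0.02933004] 0.5981191677492729 0.0 [ 0.2   0.55 -0.24  1.98  0.21  0.63 -0.71]
```

>>> jog_arm([
  [[0.1,0,-1.4],[0,0,0],0.6],
  [[0.1,0,-2.2],[0,0,0],0.6],
  [[0.1,0,-2.2],[0,0,0],0],
  [[0.1,0,-2.2],[0,0,0],0],
  [[0.1,0,-2.2],[0,0,0],0],
  [[0.1,0,-2.2],[0,0,0],0],
  [[0.1,0,-2.2],[0,0,0],0],
  [[0,0,2],[0,0,0],0],
])

```text
clock: 5.92
position: [0.5267, -0.0683, 0.048]
ee_rot: [-2.732, -1.545, 0.007]
force: [0.5, -0.4, 0.2]
width: 0.233
gripper_force: 15.0
```

>>> jog_arm([
  [[0,-2,7],[0,0,0],0],
  [[0,-8,8],[0,0,0],0],
  [[-0.5,-14,8],[0,0,0],0],
  [[-1,-20,7],[0,0,0],0],
  [[-1,-23.5,4],[0,0,0],0],
  [[-1,-23.5,3.5],[0,0,0],0],
  [[-1,-23.5,3.5],[0,0,0],0.6],
  [[-1,-23.5,3.5],[0,0,0],0.6],
])

```text
clock: 6.92
position: [0.5198, -0.3019, 0.0855]
ee_rot: [2.733, 1.549, 0.002]
force: [-0.0, 0.3, -0.0]
width: 0.399
gripper_force: 0.0
```

>>> jog_arm([
  [[0,0,5],[0,0,0],0.6],
  [[-1.5,6,6],[0,0,0],0.6],
  [[-3,12,6],[0,0,0],0.6],
  [[-5,18,6],[0,0,0],0.6],
  [[-7,24,5],[0,0,0],0.6],
  [[-8.3,30.1,2],[0,0,0],0.6],
  [[-8.3,30.1,-3],[0,0,0],0.6],
  [[-8.3,30.1,-5.5],[0,0,0],0.6],
])

```text
clock: 7.92
position: [0.4349, 0.0, 0.0289]
ee_rot: [-2.73, -1.553, -0.0]
force: [-0.1, -0.0, -0.1]
width: 0.599
gripper_force: 0.0
```

```bash
python3 w.py wrist top
```

```text
wrist 2581 [245. 240. 109.] (array([436.9, 104.6]), array([20.5, 38.1]), 10.4) 0.0162
wrist 2041 [200. 196. 176.] (array([517.3,  58.5]), array([20.2, 28.1]), 20.8) 0.0207
wrist 1423 [ 82. 177.  99.] (array([436. ,  -2.5]), array([18. , 34.8]), 58.8) 0.0184
top 86 [117.  121.5 113.5] (array([516.9,  57.3]), array([19.9, 25.9]), 19.1) 0.0219
top 60 [172.5 164.   67. ] (array([445.4, 105.3]), array([18.7, 20.4]), 95.9) 0.0175
[ 0.43437894 -0.00120885  0.02853798] 0.5985560931565868 0.0 [ 0.11  0.45 -0.29  2.21  0.25  0.51 -0.92]
```

>>> jog_arm([
  [[0.1,0,-1.4],[0,0,0],0.6],
  [[0.1,0,-2.3],[0,0,0],0.6],
  [[0.1,0,-2.3],[0,0,0],0],
  [[0.1,0,-2.3],[0,0,0],0],
  [[0.1,0,-2.3],[0,0,0],0],
  [[0.1,0,-2.3],[0,0,0],0],
  [[0.1,0,-2.3],[0,0,0],0],
  [[0,0,2],[0,0,0],0],
])

```text
clock: 9.02
position: [0.434, -0.0025, 0.0484]
ee_rot: [-2.732, -1.545, 0.007]
force: [0.2, 0.5, 0.9]
width: 0.194
gripper_force: 15.0
```

>>> jog_arm([
  [[0,0,6],[0,0,0],0],
  [[2,-6,8],[0,0,0],0],
  [[4,-12,8],[0,0,0],0],
  [[6,-18,8],[0,0,0],0],
  [[8,-23.5,8],[0,0,0],0],
  [[10,-28,5],[0,0,0],0],
  [[10,-28,3.5],[0,0,0],0],
  [[10,-28,3.5],[0,0,0],0.6],
])

```text
clock: 10.02
position: [0.5346, -0.2812, 0.0832]
ee_rot: [-2.732, -1.545, 0.002]
force: [0.2, 1.0, -0.3]
width: 0.261
gripper_force: 0.0
```

>>> jog_arm([
  [[0,0,5],[0,0,0],0.6],
  [[0,6,6],[0,0,-8],0.6],
  [[-0.5,12,6],[0,0,-16],0.6],
  [[-1,18,6],[0,0,-24],0.6],
  [[-1.5,24,6],[0,0,-32],0.6],
  [[-1.9,30,5],[0,0,-38.5],0.6],
  [[-1.9,34,1],[0,0,-38.5],0.6],
  [[-1.9,34,-4.5],[0,0,-38.5],0.6],
])

```text
clock: 11.02
position: [0.5177, 0.0642, 0.0414]
ee_rot: [-3.087, -0.571, -0.01]
force: [0.3, -1.5, -0.8]
width: 0.6
gripper_force: 0.0
```

```bash
python3 w.py wrist top
```

```text
wrist 1164 [173.  163.5 145. ] (array([517.9,  58.4]), array([19.4, 28.2]), 20.7) 0.0206
[0.51249801 0.0591563  0.03661963] 0.5986867684950906 0.0 [-0.09  0.52 -0.17  2.01  0.14  0.63 -1.56]
```

>>> jog_arm([
  [[0.1,0,-2.2],[0,0,0],0.6],
  [[0.1,0,-3.3],[0,0,0],0.6],
  [[0.1,0,-3.3],[0,0,0],0],
  [[0.1,0,-3.3],[0,0,0],0],
  [[0.1,0,-3.3],[0,0,0],0],
  [[0.1,0,-3.3],[0,0,0],0],
  [[0.1,0,-3.3],[0,0,0],0],
  [[0,0,1],[0,0,0],0],
])

```text
clock: 12.12
position: [0.5147, 0.0572, 0.048]
ee_rot: [3.092, 0.558, -0.009]
force: [0.2, 0.6, 0.8]
width: 0.213
gripper_force: 15.0
```

>>> jog_arm([
  [[0,-2,6],[0,0,0],0],
  [[0,-8,8],[0,0,0],0],
  [[0,-14,8],[0,0,0],0],
  [[0,-20,8],[0,0,0],0],
  [[0,-26,8],[0,0,0],0],
  [[-0.5,-32,6],[0,0,0],0],
  [[-0.5,-36,3.5],[0,0,0],0],
  [[-0.5,-36,3.5],[0,0,0],0.6],
])

```text
clock: 13.12
position: [0.5091, -0.3063, 0.0825]
ee_rot: [-3.093, -0.549, 0.006]
force: [-0.2, -0.2, -0.3]
width: 0.281
gripper_force: 0.0
```

>>> jog_arm([
  [[0,2,5],[0,0,0],0.6],
  [[-1,8,6],[0,0,-3],0.6],
  [[-2,14,6],[0,0,-6],0.6],
  [[-4,20,6],[0,0,-9],0.6],
  [[-5,26,6],[0,0,-10.5],0.6],
  [[-6.5,32,5],[0,0,-10.5],0.6],
  [[-7.5,37.5,2],[0,0,-10.5],0.6],
  [[-7.5,40.6,-2.5],[0,0,-10.5],0.6],
])

```text
clock: 14.12
position: [0.4368, 0.1078, 0.0605]
ee_rot: [-3.127, -0.279, -0.006]
force: [1.6, -0.4, 0.1]
width: 0.599
gripper_force: 0.0
```

```bash
python3 w.py wrist top
```

```text
wrist 1231 [242. 233. 101.] (array([437.7, 104.6]), array([19.6, 37.3]), 9.6) 0.0161
top 33 [182. 174.  69.] (array([429.9, 107.4]), array([ 7.6, 25.1]), 11.0) 0.0181
[0.43371691 0.10786814 0.05697845] 0.5997166934416038 0.0 [-0.2   0.4  -0.21  2.16  0.14  0.59 -1.9 ]
```

Good. Commanded z is 0.060, so I go down 5.3 cm.

>>> jog_arm([
  [[0,0,-3.8],[0,0,0],0.6],
  [[0,0,-5.4],[0,0,0],0.6],
  [[0,0,-5.4],[0,0,0],0],
  [[0,0,-5.4],[0,0,0],0],
  [[0,0,-5.4],[0,0,0],0],
  [[0,0,-5.4],[0,0,0],0],
  [[0,0,-5.4],[0,0,0],0],
  [[0,0,0],[0,0,0],0],
])

```text
clock: 15.22
position: [0.4346, 0.1029, 0.058]
ee_rot: [3.128, 0.273, -0.01]
force: [1.2, -0.4, 0.7]
width: 0.218
gripper_force: 15.0
```

>>> jog_arm([
  [[0.5,-2,5],[0,0,0],0],
  [[1.5,-8,7],[0,0,0],0],
  [[3,-14,7],[0,0,0],0],
  [[4.5,-20,7],[0,0,0],0],
  [[6,-26,7],[0,0,0],0],
  [[8,-32,6],[0,0,0],0],
  [[9,-37,4],[0,0,0],0],
  [[9,-40,3],[0,0,0],0],
])

```text
clock: 16.23
position: [0.5263, -0.2996, 0.0886]
ee_rot: [3.13, 0.269, -0.001]
force: [0.4, 0.3, 0.5]
width: 0.212
gripper_force: 15.0
```

>>> jog_arm([
  [[0,0,0],[0,0,0],0],
  [[0,0,0],[0,0,0],0.6],
  [[0,0,0],[0,0,0],0.6],
  [[0,0,6],[0,0,0],0.6],
  [[-2,6,12],[0,0,0],0.6],
  [[-4,12,12],[0,0,0],0.6],
  [[-6,18,12],[0,0,0],0.6],
  [[-8,24,12],[0,0,0],0.6],
])

```text
clock: 17.23
position: [0.453, -0.0741, 0.2105]
ee_rot: [3.129, 0.276, 0.003]
force: [1.5, 1.3, -0.8]
width: 0.599
gripper_force: 0.0
```

```bash
cat > b.py <<'E'
from w import *
d=blobs('top','top_b.png'); P=cloud(d)
# stand/tube crop and rest crop enlarged
a=cv2.resize(d['img'][190:285,345:435],None,fx=4,fy=4); 
cv2.imwrite('pics/bin.png',a[:,:,::-1]); pickle.dump(d,open('top1.pkl','wb'))
s=grab('side'); pickle.dump(s,open('side1.pkl','wb'))
E
python3 b.py
```

```text
(no output)
```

View pics/bin.png

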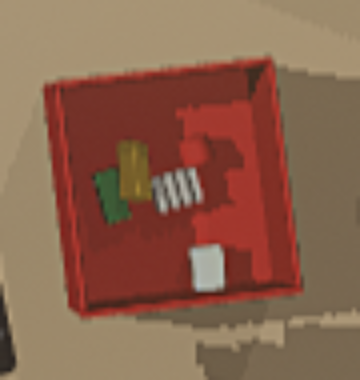

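All five scraps lie in the bin: green (112,195), yellow (133,170), fins (178,190), plug (200,150) and case (207,267). Next is the tube, so I hover near the stand for a wrist view.

>>> jog_arm([
  [[1,6,4],[0,0,0],0.6],
  [[2,12,6],[0,0,0],0.6],
  [[3,18,6],[0,0,0],0.6],
  [[5,24,6],[0,0,0],0.6],
  [[5,26,6],[0,0,0],0.6],
  [[5,26,6],[0,0,0],0.6],
  [[5,26,6],[0,0,0],0.6],
  [[5,26,6],[0,0,0],0.6],
])

```text
clock: 18.32
position: [0.5037, 0.1817, 0.2697]
ee_rot: [3.129, 0.27, 0.0]
force: [0.1, 0.8, 0.4]
width: 0.6
gripper_force: 0.0
```

```bash
python3 - <<'E'
from h import *
d=grab('wrist','wst.png'); pickle.dump(d,open('wst.pkl','wb')); s=arm.observe(); print(s['position'],s['ee_rot'],s['joints'].round(2)); print(np.array(d['mount']).round(3),d['fx'])
E
```

```text
[0.50375866 0.18179707 0.26966287] [3.12939356e+00 2.69895000e-01 5.19999169e-04] [-0.17  0.28 -0.36  1.7   0.11  1.17 -1.95]
[[ 0.    -0.957 -0.29   0.08 ]
 [ 1.     0.     0.    -0.001]
 [-0.    -0.29   0.957 -0.157]
 [ 0.     0.     0.     1.   ]] 285.93045081109483
```

View pics/wst.png

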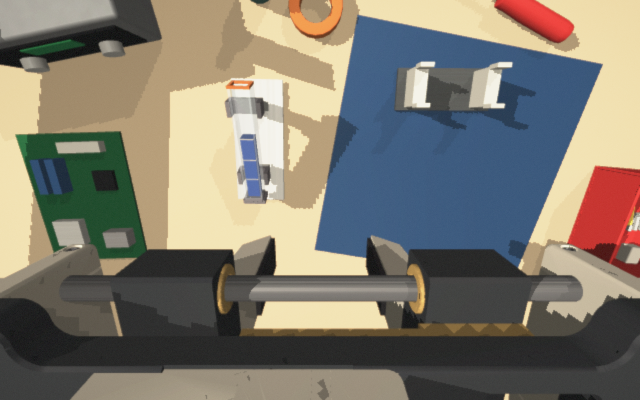

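The wrist view shows the stand with the tube: orange rim at (239,85), relays from (247,140) to (253,195), grey saddles at (245,105) and (250,175). The rest's saddles are at (417,85) and (490,85). Image up is tool +x, so the mouth will stay visible once the tube is gripped.

```bash
cat > t.py <<'E'
from w import *
from numpy.linalg import svd,norm
for f,o,rl in(('wst',(75,95,222,258),(130,205,230,270)),('top1',(195,218,140,172),(210,275,145,185)),('side1',(285,315,235,262),(290,345,240,320))):
    d=pickle.load(open(f+'.pkl','rb')); P=cloud(d); h=cv2.cvtColor(d['img'],cv2.COLOR_RGB2HSV).astype(int)
    m=np.zeros(h.shape[:2],bool); m[o[0]:o[1],o[2]:o[3]]=1
    m&=(h[...,0]<16)&(h[...,1]>150)&(h[...,2]>90); q=P[m&~np.isnan(P[...,0])]
    v,u=np.nonzero(m); print(f,'rim',m.sum(),np.round(q.mean(0),4),np.round(q.min(0),4),np.round(q.max(0),4))
    m=np.zeros(h.shape[:2],bool); m[rl[0]:rl[1],rl[2]:rl[3]]=1
    m&=(h[...,0]>104)&(h[...,0]<125)&(h[...,1]>100); q=P[m&~np.isnan(P[...,0])]
    q=q[(q[:,2]>.045)]; 
    if f=='side1': q=q[q[:,1]>.24]
    c=q.mean(0); a=svd(q-c)[2][0]; a*=np.sign(a[0]); t=(q-c)@a
    print('  relays',len(q),c.round(4),'axis',a.round(3),'az',np.degrees(np.arctan2(a[1],a[0])).round(1),'el',np.degrees(np.arcsin(a[2])).round(1),'ends',(c+a*t.min()).round(4),(c+a*t.max()).round(4))
    # saddles floor/guides of rest
    q=P.reshape(-1,3); q=q[(q[:,0]>.58)&(q[:,0]<.72)&(q[:,1]>-.07)&(q[:,1]<.13)]; 
    if len(q):
        k=q[(q[:,2]>.042)&(q[:,2]<.05)]; g=q[q[:,2]>.057]; b=q[q[:,2]>.0055]; 
        for n,x in(('floor',k),('guide',g),('all',b)): 
            if len(x)>3: print('  rest',n,len(x),rect(x),np.median(x[:,2]).round(4))
E
python3 t.py
```

```text
wst rim 120 [0.6003 0.2885 0.0954] [0.5948 0.2759 0.0824] [0.6064 0.2996 0.1058]
  relays 556 [0.5071 0.2723 0.0697] axis [0.93  0.135 0.342] az 8.3 el 20.0 ends [0.4677 0.2666 0.0553] [0.5412 0.2772 0.0823]
  rest floor 994 (array([647.8,  35.8]), array([ 49.5, 107.7]), 99.8) 0.0445
  rest guide 306 (array([647.7,  36. ]), array([ 49.9, 107. ]), 99.6) 0.0623
  rest all 4554 (array([647.2,  36.6]), array([ 53.9, 129.9]), 99.9) 0.0089
top1 rim 12 [0.5975 0.2888 0.1009] [0.5938 0.2745 0.0898] [0.6036 0.2987 0.1066]
  relays 24 [0.5086 0.2764 0.0708] axis [0.945 0.085 0.317] az 5.1 el 18.5 ends [0.4692 0.2728 0.0576] [0.5375 0.279  0.0805]
  rest floor 169 (array([645.2,  34.9]), array([ 46.3, 105.7]), 99.7) 0.0449
  rest guide 54 (array([646.6,  35.1]), array([ 50.3, 103.9]), 99.1) 0.0617
  rest all 1009 (array([648.6,  28.8]), array([137. , 198.9]), 91.5) 0.0089
side1 rim 31 [0.6146 0.2748 0.0675] [ 0.5931  0.2234 -0.0044] [0.6799 0.3003 0.1064]
  relays 288 [0.5003 0.279  0.067 ] axis [0.927 0.142 0.346] az 8.7 el 20.3 ends [0.4623 0.2732 0.0528] [0.5375 0.2847 0.0809]
  rest floor 139 (array([645.4,  37.2]), array([ 50.5, 109.1]), 99.8) 0.0444
  rest guide 46 (array([645.5,  36.9]), array([ 50.9, 107.8]), 99.2) 0.0613
  rest all 768 (array([633.4,  37.6]), array([ 78., 138.]), 99.6) 0.022
```

>>> jog_arm([
  [[-0.6,5,-3],[0,0,0],0.6],
  [[-0.6,9.1,-6],[1.5,-10,-0.7],0.6],
  [[-0.6,9.1,-8],[3,-19.8,-1.4],0.6],
  [[-0.6,9.1,-11],[3,-19.8,-1.4],0.6],
  [[-0.6,9.1,-11],[3,-19.8,-1.4],0.6],
  [[-0.6,9.1,-11],[3,-19.8,-1.4],0.6],
])

```text
clock: 19.12
position: [0.499, 0.2742, 0.1608]
ee_rot: [-3.063, -0.226, -0.543]
force: [0.1, 0.4, 0.1]
width: 0.599
gripper_force: 0.0
```

```bash
python3 - <<'E'
from h import *
d=grab('wrist','wst2.png'); pickle.dump(d,open('wst2.pkl','wb')); s=arm.observe(); print(s['position'],s['joints'].round(2))
R=cv2.Rodrigues(s['ee_rot'])[0]; print(R.round(3)); print('target TCP in tool',R.T@(np.array([.5372,.2786,.0505])-s['position']))
for k in (0,75,150): print(k,proj(d,np.array([.6005,.288,.094])-np.array([.929,.139,.342])*k/1000))
E
```

```text
[0.49921148 0.27434501 0.16108383] [-0.49  0.28 -0.28  2.07  0.53  0.57 -2.59]
[[ 0.929  0.146  0.341]
 [ 0.138 -0.989  0.048]
 [ 0.344  0.003 -0.939]]
target TCP in tool [-0.00220996  0.00105956  0.11697868]
0 (np.float64(322.5756858916355), np.float64(125.01576443301865))
75 (np.float64(322.4145786631665), np.float64(208.10807069526476))
150 (np.float64(322.27752599423945), np.float64(278.7940507643252))
```

View pics/wst2.png

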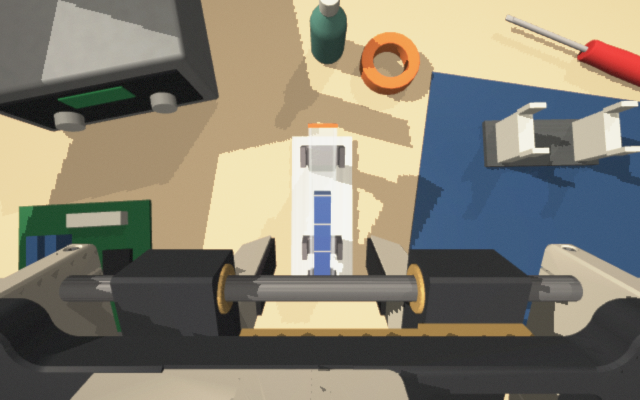

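The tube is centred between the fingers at column 322. The rim at (323,125) lies where my estimate puts it, so I go straight in along the tool axis.

>>> jog_arm([
  [[1.2,0.2,-3.5],[0,0,0],0.6],
  [[2.4,0.3,-7],[0,0,0],0.6],
  [[3.2,0.4,-9.2],[0,0,0],0.6],
  [[3.8,0.4,-10.9],[0,0,0],0.6],
  [[3.8,0.4,-10.9],[0,0,0],0.6],
])

```text
clock: 19.8
position: [0.5367, 0.2779, 0.0504]
ee_rot: [-3.065, -0.227, -0.542]
force: [1.0, -0.2, 0.9]
width: 0.601
gripper_force: 0.0
```

>>> jog_arm([
  [[0,0,0],[0,0,0],0],
  [[0,0,0],[0,0,0],0],
  [[0,0,0],[0,0,0],0],
  [[0,0,0],[0,0,0],0],
  [[0,0,0],[0,0,0],0],
  [[0,0,0],[0,0,0],0],
], newtons=25)

```text
clock: 20.55
position: [0.5358, 0.2781, 0.051]
ee_rot: [-3.063, -0.229, -0.542]
force: [-2.4, -0.8, 5.8]
width: 0.257
gripper_force: 25.0
```

>>> jog_arm([
  [[0,0,1],[0,0,0],0],
  [[0,0,3],[0,0,0],0],
  [[0,0,6],[0,0,0],0],
  [[0,0,9],[0,0,0],0],
  [[0,0,12],[0,0,0],0],
  [[0,0,15],[0,0,0],0],
  [[0,-2,17],[0,0,0],0],
  [[0,-5,17.5],[0,0,0],0],
])

```text
clock: 21.55
position: [0.5357, 0.2289, 0.2275]
ee_rot: [-3.061, -0.232, -0.544]
force: [1.3, -0.7, -1.0]
width: 0.259
gripper_force: 25.0
```

>>> jog_arm([
  [[0,-3,0],[0,0,0],0],
  [[-1,-6,0],[0,0,0],0],
  [[-2,-9,0],[-0.5,3,0],0],
  [[-3,-12,0],[-1,6,0],0],
  [[-4,-14,0],[-1.5,9,0],0],
  [[-4,-15,0],[-2,12,0],0],
  [[-4,-15,0],[-2.4,16,0],0],
  [[-4,-15,0],[-3,19.8,0],0],
])

```text
clock: 22.55
position: [0.4952, 0.078, 0.2261]
ee_rot: [3.129, 0.235, -0.003]
force: [1.7, -0.1, -0.9]
width: 0.26
gripper_force: 25.0
```

```bash
python3 - <<'E'
from h import *
d=grab('wrist','hold.png'); pickle.dump(d,open('hold.pkl','wb')); s=arm.observe(); print(s['position'],s['joints'].round(2),s['force'])
R=cv2.Rodrigues(s['ee_rot'])[0]; print(R.round(3))
E
```

```text
[0.49623773 0.07823194 0.22585972] [-0.09  0.25 -0.21  1.85  0.06  1.05 -1.75] [ 3.31285956  0.9139617  -0.68658563]
[[ 0.989  0.15  -0.004]
 [ 0.149 -0.989 -0.004]
 [-0.005  0.003 -1.   ]]
```

View pics/hold.png

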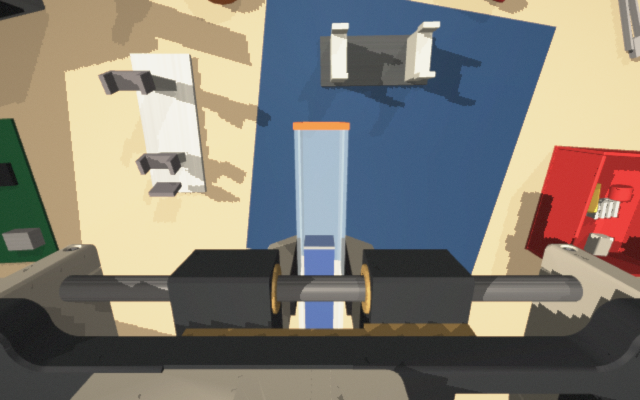

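The wrist view shows the tube held level: rim at row 126 (columns 293–350), first relay's front at row ~238, columns 304–335. I can track the slide from this camera.

```bash
cat > r.py <<'E'
from h import *
import sys
def tx(d,v,zt,u=320):  # tool x of pixel on plane tool z=zt
    M=np.array(d['mount']); r=M[:3,:3]@np.array([(u-d['cx'])/d['fx'],(v-d['cy'])/d['fy'],1.]); return (M[:3,3]+r*(zt-M[2,3])/r[2])[0]
def meas(d,verbose=0):
    h=cv2.cvtColor(d['img'],cv2.COLOR_RGB2HSV).astype(int)
    org=((h[...,0]<18)&(h[...,1]>140)&(h[...,2]>150)); org[:100]=0;org[150:]=0; org[:,:285]=0; org[:,360:]=0
    rim=np.nonzero(org.sum(1)>25)[0]
    c=h[:,308:332]; blue=((c[...,0]>108)&(c[...,0]<128)&(c[...,1]>130)&(c[...,2]>90)).mean(1)
    if verbose:
        for v in range(118,262,verbose): print(v,c[v].mean(0).round(0),blue[v].round(2))
    b=np.nonzero(blue[130:262]>.6)[0]+130
    return rim, b
if __name__=='__main__':
    d=pickle.load(open(sys.argv[1],'rb')) if len(sys.argv)>1 else grab('wrist','r.png')
    rim,b=meas(d,0 if len(sys.argv)<2 else 4)
    s=arm.observe(); R=cv2.Rodrigues(s['ee_rot'])[0]
    print('tip deg',np.degrees(-np.arcsin(R[2,0])).round(2),'pos',s['position'].round(3),'rim rows',rim.min() if len(rim) else None,rim.max() if len(rim) else None,'relay first row',b.min() if len(b) else None,'x_rim',tx(d,rim.mean(),-.031).round(4),'x_relay blue start',tx(d,b.min(),-.025).round(4) if len(b) else None, 't',s['clock'])
E
python3 r.py hold.pkl
```

```text
118 [106. 126. 129.] 0.0
122 [ 12. 161. 239.] 0.0
126 [ 14. 170. 244.] 0.0
130 [155.   9. 192.] 0.0
134 [103.  45. 206.] 0.0
138 [103.  45. 207.] 0.0
142 [103.  46. 207.] 0.0
146 [103.  46. 207.] 0.0
150 [103.  46. 207.] 0.0
154 [103.  46. 207.] 0.0
158 [103.  46. 207.] 0.0
162 [103.  46. 207.] 0.0
166 [103.  45. 207.] 0.0
170 [103.  45. 207.] 0.0
174 [103.  45. 207.] 0.0
178 [103.  45. 207.] 0.0
182 [103.  44. 206.] 0.0
186 [103.  44. 207.] 0.0
190 [103.  44. 206.] 0.0
194 [103.  44. 206.] 0.0
198 [103.  44. 206.] 0.0
202 [103.  44. 207.] 0.0
206 [103.  43. 206.] 0.0
210 [103.  43. 206.] 0.0
214 [103.  43. 206.] 0.0
218 [103.  43. 206.] 0.0
222 [103.  43. 206.] 0.0
226 [103.  43. 206.] 0.0
230 [103.  43. 206.] 0.0
234 [104.  44. 201.] 0.0
238 [110.  86. 137.] 0.0
242 [110.  86. 137.] 0.0
246 [110.  20. 163.] 0.0
250 [112. 105. 188.] 0.0
254 [111. 117. 187.] 0.0
258 [111. 116. 187.] 0.0
tip deg 0.27 pos [0.496 0.078 0.226] rim rows 122 128 relay first row None x_rim 0.0767 x_relay blue start None t 22.6
```

```bash
sed -i 's/(c\[...,1\]>130)&(c\[...,2\]>90)/(c[...,1]>95)\&(c[...,2]>150)/' r.py; python3 r.py hold.pkl | tail -1
```

```text
tip deg 0.27 pos [0.496 0.078 0.226] rim rows 122 128 relay first row 250 x_rim 0.0767 x_relay blue start 0.0152 t 22.6
```

>>> jog_arm([
  [[0,0,0],[-0.3,2,0],0],
  [[0,0,0],[-0.6,4,0],0],
  [[0,0,0],[-0.9,6,0],0],
  [[0,0,0],[-1.2,8,0],0],
  [[0,0,0],[-1.5,10,0],0],
  [[0,0,0],[-1.8,12,0],0],
  [[0,0,0],[-2.1,14,0],0],
  [[0,0,0],[-2.4,15.8,0],0],
])

```text
clock: 23.6
position: [0.4954, 0.0782, 0.2257]
ee_rot: [3.078, 0.233, -0.433]
force: [0.5, -0.1, -1.1]
width: 0.261
gripper_force: 25.0
```

```bash
python3 r.py
```

```text
tip deg 16.13 pos [0.496 0.078 0.225] rim rows 122 128 relay first row 250 x_rim 0.0768 x_relay blue start 0.0151 t 23.65
```

Blue start is 61.5 mm short of the rim, which fits 150−4−3·28 = 62 mm, so the quoted 76 mm is to the relay's centre. I continue tipping in small steps.

>>> jog_arm([
  [[0,0,0],[-0.15,1,0],0],
  [[0,0,0],[-0.3,2,0],0],
  [[0,0,0],[-0.3,2,0],0],
])

```text
clock: 24.02
position: [0.4958, 0.0781, 0.2253]
ee_rot: [3.067, 0.231, -0.486]
force: [0.8, 0.3, -0.7]
width: 0.261
gripper_force: 25.0
```

```bash
python3 r.py
```

```text
tip deg 18.01 pos [0.496 0.078 0.225] rim rows 122 128 relay first row 249 x_rim 0.0768 x_relay blue start 0.0156 t 24.075
```

>>> jog_arm([
  [[0,0,0],[-0.15,1,0],0],
  [[0,0,0],[-0.22,1.5,0],0],
  [[0,0,0],[-0.22,1.5,0],0],
])

```text
clock: 24.45
position: [0.4957, 0.0781, 0.2253]
ee_rot: [3.058, 0.231, -0.526]
force: [0.8, 0.6, -0.9]
width: 0.26
gripper_force: 25.0
```

```bash
python3 r.py
```

```text
tip deg 19.53 pos [0.496 0.078 0.225] rim rows 122 128 relay first row 249 x_rim 0.0768 x_relay blue start 0.0156 t 24.5
```

>>> jog_arm([
  [[0,0,0],[-0.15,1,0],0],
  [[0,0,0],[-0.15,1,0],0],
])

```text
clock: 24.75
position: [0.4958, 0.0781, 0.2253]
ee_rot: [3.052, 0.23, -0.553]
force: [0.4, 0.3, -0.8]
width: 0.258
gripper_force: 25.0
```

```bash
python3 r.py
```

```text
tip deg 20.55 pos [0.496 0.078 0.225] rim rows 122 128 relay first row 248 x_rim 0.0768 x_relay blue start 0.0162 t 24.8
```

>>> jog_arm([
  [[0,0,0],[-0.15,1,0],0],
  [[0,0,0],[-0.15,1,0],0],
])

```text
clock: 25.05
position: [0.4958, 0.0781, 0.2253]
ee_rot: [3.046, 0.23, -0.58]
force: [-0.1, 0.6, -1.1]
width: 0.259
gripper_force: 25.0
```

```bash
python3 r.py
```

```text
tip deg 21.56 pos [0.496 0.078 0.225] rim rows 122 128 relay first row 248 x_rim 0.0768 x_relay blue start 0.0161 t 25.1
```

>>> jog_arm([
  [[0,0,0],[-0.15,1,0],0],
  [[0,0,0],[-0.15,1,0],0],
])

```text
clock: 25.35
position: [0.4958, 0.0781, 0.2253]
ee_rot: [3.04, 0.23, -0.607]
force: [0.9, -0.1, -0.9]
width: 0.258
gripper_force: 25.0
```

```bash
python3 r.py
```

```text
tip deg 22.58 pos [0.496 0.078 0.225] rim rows 122 128 relay first row 247 x_rim 0.0768 x_relay blue start 0.0167 t 25.4
```

>>> jog_arm([
  [[0,0,0],[-0.15,1,0],0],
  [[0,0,0],[-0.15,1,0],0],
])

```text
clock: 25.65
position: [0.4958, 0.0781, 0.2252]
ee_rot: [3.033, 0.229, -0.633]
force: [-0.3, 0.0, -1.8]
width: 0.262
gripper_force: 25.0
```

```bash
python3 r.py
```

```text
tip deg 23.58 pos [0.496 0.078 0.225] rim rows 122 128 relay first row 246 x_rim 0.0768 x_relay blue start 0.0172 t 25.7
```

>>> jog_arm([
  [[0,0,0],[-0.15,1,0],0],
  [[0,0,0],[-0.15,1,0],0],
])

```text
clock: 25.95
position: [0.4958, 0.0781, 0.2253]
ee_rot: [3.026, 0.229, -0.66]
force: [-0.1, -0.4, -1.5]
width: 0.263
gripper_force: 25.0
```

```bash
python3 r.py
```

```text
tip deg 24.59 pos [0.496 0.078 0.225] rim rows 122 128 relay first row 244 x_rim 0.0768 x_relay blue start 0.0183 t 26.0
```

>>> jog_arm([
  [[0,0,0],[0,0,0],0],
  [[0,0,0],[0,0,0],0],
])

```text
clock: 26.25
position: [0.4956, 0.0781, 0.2255]
ee_rot: [3.026, 0.229, -0.659]
force: [0.3, 0.3, -2.2]
width: 0.259
gripper_force: 25.0
```

```bash
python3 r.py
```

```text
tip deg 24.57 pos [0.496 0.078 0.226] rim rows 122 128 relay first row 244 x_rim 0.0768 x_relay blue start 0.0183 t 26.3
```

Holding still at 24.6°, so I go up half a degree at a time.

>>> jog_arm([
  [[0,0,0],[-0.1,0.7,0],0],
  [[0,0,0],[-0.1,0.7,0],0],
])

```text
clock: 26.55
position: [0.4957, 0.0781, 0.2253]
ee_rot: [3.021, 0.228, -0.678]
force: [0.9, 0.1, -1.7]
width: 0.259
gripper_force: 25.0
```

```bash
python3 r.py
```

```text
tip deg 25.3 pos [0.496 0.078 0.225] rim rows 122 128 relay first row 241 x_rim 0.0768 x_relay blue start 0.02 t 26.6
```

>>> jog_arm([
  [[0,0,0],[0,0,0],0],
])

```text
clock: 26.72
position: [0.4957, 0.0781, 0.2254]
ee_rot: [3.021, 0.228, -0.677]
force: [0.4, 0.8, -1.2]
width: 0.261
gripper_force: 25.0
```

```bash
python3 r.py
```

```text
tip deg 25.29 pos [0.496 0.078 0.225] rim rows 122 128 relay first row 238 x_rim 0.0768 x_relay blue start 0.0216 t 26.775
```

>>> jog_arm([
  [[0,0,0],[0,0,0],0],
  [[0,0,0],[0,0,0],0],
])

```text
clock: 27.02
position: [0.4956, 0.0781, 0.2255]
ee_rot: [3.021, 0.228, -0.677]
force: [0.2, -0.2, -1.2]
width: 0.262
gripper_force: 25.0
```

```bash
python3 r.py
```

```text
tip deg 25.28 pos [0.496 0.078 0.225] rim rows 122 128 relay first row 237 x_rim 0.0768 x_relay blue start 0.0222 t 27.075
```

>>> jog_arm([
  [[0,0,0],[-0.09,0.6,0],0],
  [[0,0,0],[-0.09,0.6,0],0],
])

```text
clock: 27.32
position: [0.4957, 0.0781, 0.2253]
ee_rot: [3.017, 0.228, -0.694]
force: [-0.1, 0.6, -0.8]
width: 0.257
gripper_force: 25.0
```

```bash
python3 r.py
```

```text
tip deg 25.91 pos [0.496 0.078 0.225] rim rows 122 128 relay first row 231 x_rim 0.0768 x_relay blue start 0.0254 t 27.375
```

>>> jog_arm([
  [[0,0,0],[0,0,0],0],
])

```text
clock: 27.5
position: [0.4957, 0.0781, 0.2255]
ee_rot: [3.017, 0.228, -0.693]
force: [-0.1, -0.4, -1.0]
width: 0.264
gripper_force: 25.0
```

```bash
python3 r.py
```

```text
tip deg 25.89 pos [0.496 0.078 0.225] rim rows 122 128 relay first row 221 x_rim 0.0768 x_relay blue start 0.0307 t 27.55
```

>>> jog_arm([
  [[0,0,0],[0,0,0],0],
])

```text
clock: 27.68
position: [0.4956, 0.0781, 0.2255]
ee_rot: [3.017, 0.228, -0.693]
force: [-0.3, 0.8, -1.3]
width: 0.26
gripper_force: 25.0
```

```bash
python3 r.py
```

```text
tip deg 25.89 pos [0.496 0.078 0.225] rim rows 122 128 relay first row 205 x_rim 0.0768 x_relay blue start 0.039 t 27.725
```

>>> jog_arm([
  [[0,0,0],[0,0,0],0],
])

```text
clock: 27.85
position: [0.4957, 0.0781, 0.2255]
ee_rot: [3.017, 0.228, -0.693]
force: [0.2, 0.1, -1.3]
width: 0.262
gripper_force: 25.0
```

```bash
python3 r.py
```

```text
tip deg 25.89 pos [0.496 0.078 0.226] rim rows 122 128 relay first row 183 x_rim 0.0768 x_relay blue start 0.05 t 27.9
```

>>> jog_arm([
  [[0,0,0],[0,0,0],0],
  [[0,0,0],[1.5,-10,0],0],
  [[0,0,0],[3,-20,0],0],
  [[0,0,0],[3.9,-25.7,0],0],
  [[0,0,0],[3.9,-25.7,0],0],
  [[0,0,0],[3.9,-25.7,0],0],
  [[0,0,0],[3.9,-25.7,0],0],
])

```text
clock: 28.78
position: [0.4963, 0.0783, 0.2251]
ee_rot: [3.129, 0.235, 0.001]
force: [0.1, -0.3, -0.5]
width: 0.261
gripper_force: 25.0
```

```bash
python3 r.py
```

```text
tip deg -0.02 pos [0.496 0.078 0.225] rim rows 122 128 relay first row 138 x_rim 0.0767 x_relay blue start 0.0709 t 28.825
```

View pics/r.png

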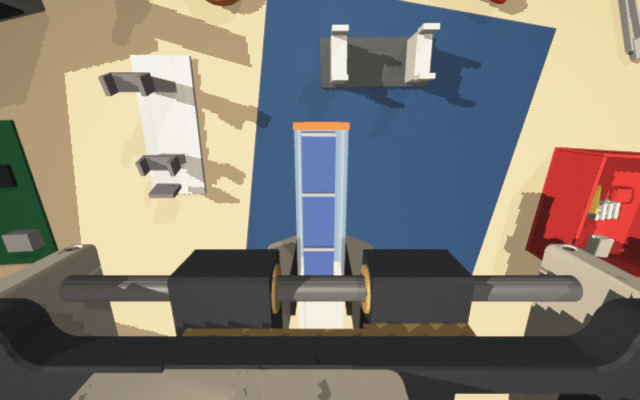

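The relays have slid together. The first relay's front strip is at row ~133 and the orange rim at rows 122–128, so it is about 4 mm inside the rim with the tube level. Next I carry it gently to the rest, turning it a quarter turn.

>>> jog_arm([
  [[0.5,0,0],[0,0,3],0],
  [[1.5,-0.4,-0.5],[0,0,8],0],
  [[2.5,-0.7,-1],[0,0,14],0],
  [[3.5,-1,-1.5],[0,0,20],0],
  [[4.5,-1.3,-2],[0,0,26],0],
  [[5.5,-1.6,-2.5],[0,0,32],0],
  [[6.5,-1.9,-3],[0,0,38],0],
  [[7,-2,-3.2],[0,0,42],0],
])

```text
clock: 29.82
position: [0.5663, 0.0577, 0.1924]
ee_rot: [2.837, 1.345, 0.002]
force: [-0.3, 0.7, -0.2]
width: 0.26
gripper_force: 25.0
```

>>> jog_arm([
  [[0.5,0,0],[0,0,3],0],
  [[1.5,-0.4,-0.5],[0,0,9],0],
  [[2.7,-0.8,-1],[0,0,16],0],
  [[4,-1.2,-2],[0,0,24],0],
  [[5.4,-1.5,-3],[0,0,32],0],
  [[6.8,-1.9,-4],[0,0,40],0],
  [[7.7,-2.2,-4.8],[0,0,46],0],
  [[8.1,-2.3,-5.3],[0,0,49.2],0],
])

```text
clock: 30.82
position: [0.6472, 0.0345, 0.1388]
ee_rot: [-2.021, -2.404, -0.004]
force: [0.6, 1.2, -1.6]
width: 0.259
gripper_force: 25.0
```

```bash
cat > p.py <<'E'
from r import *
d=grab('wrist','p.png'); s=arm.observe(); R=cv2.Rodrigues(s['ee_rot'])[0]; rim,b=meas(d)
print(s['position'].round(4),s['joints'].round(2),'az',np.degrees(np.arctan2(R[1,0],R[0,0])).round(2),'tip',np.degrees(-np.arcsin(R[2,0])).round(2),'roll',np.degrees(np.arcsin(R[2,1])).round(2),'x_rim',tx(d,rim.mean(),-.031).round(4),'blue',tx(d,b.min(),-.025).round(4),'force',s['force'].round(1))
P=cloud(d); q=P.reshape(-1,3); q=q[(abs(q[:,0]-.647)<.04)&(abs(q[:,1]-.0365)<.075)]
from w import rect
g=q[(q[:,2]>.056)&(q[:,2]<.066)]; print('guides',len(g),np.nanmin(g,0).round(4),np.nanmax(g,0).round(4))
# tube rim position & top/under heights from cloud
h=cv2.cvtColor(d['img'],cv2.COLOR_RGB2HSV).astype(int); o=(h[...,0]<18)&(h[...,1]>140)&(h[...,2]>150); o[:100]=0;o[150:]=0;o[:,:285]=0;o[:,360:]=0
t=P[o]; print('rim pts mean',np.nanmean(t,0).round(4),'top z',np.nanmax(t[:,2]).round(4))
S=grab('side','ps.png'); C=cloud(S); h=cv2.cvtColor(S['img'],cv2.COLOR_RGB2HSV).astype(int)
o=(h[...,0]<18)&(h[...,1]>150)&(h[...,2]>100)&(abs(C[...,0]-.635)<.05)&(abs(C[...,1]-.11)<.05)&(C[...,2]>.03); t=C[o]
print('side rim',o.sum(),t.mean(0).round(4) if o.any() else '',np.percentile(t[:,2],[2,98]).round(4) if o.any() else '')
E
python3 p.py
```

```text
[0.6472 0.0343 0.1383] [ 0.18  0.6  -0.48  1.58  0.31  1.03 -0.22] az 100.0 tip -0.13 roll 0.07 x_rim 0.0759 blue 0.0727 force [ 0.7 -0.5 -1.9]
guides 159 [0.6142 0.069  0.0599] [0.6653 0.0923 0.0641]
rim pts mean [0.6356 0.1094 0.1673] top z 0.1699
side rim 50 [0.6404 0.1017 0.1659] [0.1435 0.2304]
```

>>> jog_arm([
  [[0,0,-1],[0,0,0],0],
  [[0,0,-2.5],[0,0,0],0],
  [[0,0,-4],[0,0,0],0],
  [[0,0,-5.5],[0,0,0],0],
  [[0,0,-7],[0,0,0],0],
  [[0,0,-8.3],[0,0,0],0],
  [[0,0,-9],[0,0,0],0],
  [[0,0,-9],[0,0,0],0],
])

```text
clock: 31.92
position: [0.6464, 0.0351, 0.0499]
ee_rot: [2.023, 2.403, 0.006]
force: [-0.2, 0.7, -0.3]
width: 0.264
gripper_force: 25.0
```

```bash
python3 p.py
```

```text
[0.6468 0.0352 0.0505] [ 0.15  0.69 -0.44  1.66  0.36  0.87 -0.27] az 99.8 tip -0.11 roll 0.23 x_rim 0.0759 blue 0.0705 force [-0.4 -0.5 -1.6]
guides 1075 [ 0.6141 -0.0079  0.056 ] [0.6749 0.0925 0.0659]
rim pts mean [0.6349 0.11   0.0784] top z 0.0802
side rim 44 [0.6406 0.1004 0.0827] [0.0535 0.1446]
```

>>> jog_arm([
  [[0,0,-0.5],[0,0,0],0],
  [[0,0,-0.9],[0,0,0],0],
  [[0,0,-1.05],[0,0,0],0],
  [[0,0,-1.05],[0,0,0],0],
])

```text
clock: 32.52
position: [0.6465, 0.035, 0.0404]
ee_rot: [2.023, 2.402, 0.006]
force: [-2.3, -0.7, 4.6]
width: 0.262
gripper_force: 25.0
```

>>> jog_arm([
  [[0,0,-0.1],[0,0,0],0],
  [[0,0,-0.1],[0,0,0],0],
])

```text
clock: 32.78
position: [0.6465, 0.035, 0.0403]
ee_rot: [2.023, 2.402, 0.006]
force: [-6.9, -1.9, 14.3]
width: 0.26
gripper_force: 25.0
```

>>> jog_arm([
  [[0,0,0.1],[0,0,0],0],
  [[0,0,0.1],[0,0,0],0],
  [[0,0,0.1],[0,0,0],0.32],
  [[0,0,0.1],[0,0,0],0.4],
  [[0,0,0.1],[0,0,0],0.5],
  [[0,0,0.1],[0,0,0],0.6],
  [[0,0,0.1],[0,0,0],0.6],
])

```text
clock: 33.65
position: [0.6467, 0.0351, 0.0399]
ee_rot: [2.023, 2.402, 0.006]
force: [0.6, 0.5, -0.5]
width: 0.594
gripper_force: 0.0
```

>>> jog_arm([
  [[0,0,1],[0,0,0],0.6],
  [[0,0,3],[0,0,0],0.6],
  [[0,0,6],[0,0,0],0.6],
  [[0,0,10],[0,0,0],0.6],
  [[-2,0,14],[0,0,0],0.6],
  [[-6,-2,16],[0,0,0],0.6],
  [[-8,-4,16],[0,0,0],0.6],
  [[-8,-4,16],[0,0,0],0.6],
])

```text
clock: 34.65
position: [0.5659, -0.0068, 0.202]
ee_rot: [2.024, 2.398, 0.006]
force: [1.0, 0.6, 0.5]
width: 0.601
gripper_force: 0.0
```

```bash
cat > f.py <<'E'
from w import *
d=grab('wrist','fin.png'); s=arm.observe(); print(s['position'])
for n,D in(('wrist',d),('side',grab('side','fins.png')),('top',grab('top','fint.png'))):
    P=cloud(D); h=cv2.cvtColor(D['img'],cv2.COLOR_RGB2HSV).astype(int)
    w=(abs(P[...,0]-.64)<.04)&(abs(P[...,1]-.04)<.09)&(P[...,2]>.03)
    t=P[w&(P[...,2]>.062)]; o=P[w&(h[...,0]<18)&(h[...,1]>140)&(h[...,2]>100)]; b=P[w&(h[...,0]>104)&(h[...,0]<125)&(h[...,1]>95)&(h[...,2]>130)]
    a=np.array([-.17,.985])
    for k,x in(('tube',t),('rim',o),('blue',b)):
        if len(x)>3: print(n,k,len(x),x.mean(0).round(4),'along',((x[:,:2]-[.647,.0365])@a).min().round(4),((x[:,:2]-[.647,.0365])@a).max().round(4),rect(x),'z',np.percentile(x[:,2],[5,95]).round(4))
E
python3 f.py
```

```text
[ 0.56675172 -0.00548243  0.20167731]
wrist tube 28716 [0.6255 0.0314 0.2636] along -0.0737 0.0756 (array([633. ,  35.1]), array([ 78.3, 149.5]), 99.4) z [0.0681 0.3104]
wrist rim 125 [0.6297 0.0996 0.0956] along 0.0075 0.0756 (array([617.2,  77.7]), array([19.6, 89. ]), 60.7) z [0.0623 0.2728]
wrist blue 1075 [0.64   0.0649 0.0685] along -0.0128 0.0676 (array([640.4,  63.2]), array([15. , 80.4]), 99.8) z [0.0673 0.0697]
side tube 1161 [0.6322 0.0222 0.2333] along -0.0746 0.0769 (array([636.9,  36. ]), array([ 77.1, 152.6]), 91.8) z [0.0656 0.4545]
side rim 48 [0.6292 0.094  0.101 ] along -0.0072 0.0782 (array([619.7,  68.8]), array([23.1, 99.7]), 73.3) z [0.0441 0.2938]
side blue 9 [0.6348 0.1061 0.0523] along 0.0691 0.072 (array([633.8, 105.8]), array([ 2.7, 11.4]), 6.7) z [0.0491 0.0552]
top tube 803 [ 0.6259 -0.013   0.4549] along -0.0764 0.0189 (array([ 6.398e+02, -6.000e-01]), array([79.7, 96.4]), 90.0) z [0.0677 0.612 ]
```

View pics/fin.png

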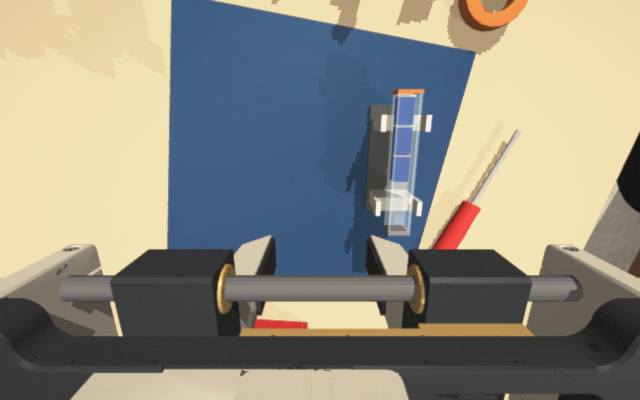

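View pics/fins.png

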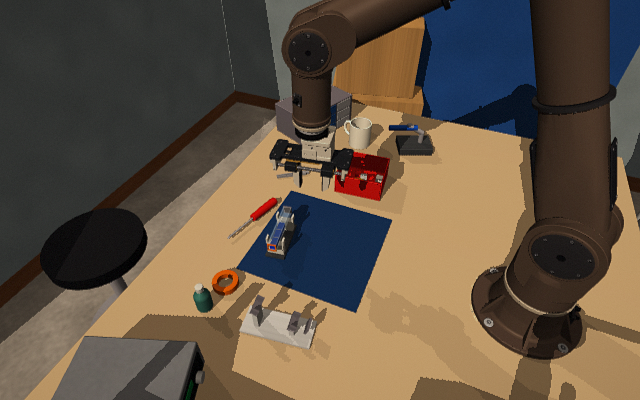

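The wrist view shows the tube in both saddles (401,123 and 397,205), with its rim at (408,92) and the first relay about 5 mm inside it. The side view agrees, the bystanders are in place, and the gripper is clear, so I hand in.

```bash
python3 -c "
from cell import arm
print(arm.sign_off())"
```

```text
the job is handed in; nothing more can be done
None
```

The job is handed in: all five scraps are in the bin and the tube lies level on the rest, with the first relay about 5 mm inside the rim; the sign-off returned no verdict.

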